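Rock the tube rotator's blue wheel to feel for bearing play

TASK

The bearing of the tube rotator with the blue wheel feels worn. Take the blue wheel by the top of its rim and rock it sideways on its axle: first over towards its own motor housing as far as the play allows, then over the other way as far as the play allows, and leave it standing upright again, let go. Do not rock the rotator with the white wheel.

Things in the scene. Friction and masses are not known exactly. Their poses are not given: they have to be found in the camera images.
- blue_wheel (a joint): lean of the blue wheel on its worn bearing, rad: 0 = upright, positive = top of the wheel leans towards the motor housing (+y of blue_stand), negative = away from it. Play ends at firm stops at +0.25 and -0.25. It tilts about the level line through the hub, parallel to the stand's x axis, 115 mm above the bench. Light friction (about 1.3 N at the rim) holds it wherever it is left; no spring. The wheel does not turn about its axle.
- blue_stand: fixed grey stand of the rotator with the blue wheel. Origin on the bench right under the wheel's hub. Its y axis is the level axle: the grey motor housing (74 mm along x, y from +50 to +98 mm, top at z = 143 mm) stands on the +y side, nothing on the -y side. The wheel, 176 mm across, stands on edge along the stand's x axis, in the plane y = 0 when upright. Base plate 130 x 160 mm, 15 mm high.
- blue_rim (a point): centre of the blue wheel's rim at its top: the rim is a round bar 16 mm thick (radius 8 mm), this point is its middle, 80 mm above the hub (195 mm above the bench when upright, top of the bar at 203 mm); inside the rim the wheel is a web 6 mm thick. The point moves with the wheel, 20 mm to either side at the ends of the play. Pinch the bar from above across the stand's y axis.
- white_rim (a point): the same top rim point on the other rotator, alike but with a white wheel; it rocks just as easily and is to be left as it is.

How it is judged:
By the outcome, as a careful person would: the job done as asked, in the order asked, and still so for the second after the job is handed in, with the robot touching nothing.
It also fails if it takes over 38 s, if anything falls off the work surface, if the arm or the gripper's body presses on something with over 40 N, if the wrist force passes 120 N, or if a joint passes its speed limit or range.

ROBOT

A 7-joint arm with a two-finger parallel gripper is mounted at the origin on the work surface; the furniture and walls round the work are solid. World frame = base frame: x ahead of the robot, y to its left, z up, the work surface at z = 0. Lengths are in mm, angles in rad, forces in N, time in s.
With the tool pointing down it reaches from about 400 to 875 mm from the base axis. Payload 19.3 kg.
Tool frame: the origin (TCP) lies on the centre line of the jaws, within the pads' length; the fingertips stand ahead of it and the grasp point (between the pads) lies 6 mm ahead of it (ctrl.nose_length is the z of the fingertips in the tool frame, in mm); z points along the fingers, y is the direction in which the jaws open and shut (so a half turn about z gives the same grasp; the last joint's range is limited). The gripper opens to 85 mm and grips with 20 to 120 N. Pads are 22 mm wide; open, the fingers measure 114 mm over their backs; the gripper's body (76 mm by 85 mm) begins 54 mm behind the grasp point. The pads swing forward as they close: fully open they stand 13 mm farther back than shut.
Start: joints at [1.207, 0.521, -0.036, 1.599, 0.021, 1.021, -0.113], TCP at [180.967, -598.219, 256.291] pointing down, gripper open.
Joint ranges: [-2.91, 2.91], [-0.3, 2.13], [-1.5, 1.42], [0.17, 2.43], [-1.26, 4.41], [0.16, 1.93], [-2.52, 2.52]. Speed limits (rad/s): [1.89, 1.89, 2.39, 2.39, 3.01, 3.01, 3.01].

INTERFACE

Orientations are given as [roll, pitch, yaw] about the fixed x, y, z axes, in that order (R = Rz(yaw) Ry(pitch) Rx(roll)).
In Python, from workcell import ctrl, vision, models gives the robot as it stands.
- The arm moves only by the tool step_arm, never from a script. Its argument "deltas" is a list of rows, each an object with "gripper": the closure, from 0 (fully open) to 1 (shut); "slide": the shift along the tool's x, y, z in m, a list of three; "yaw": the turn about the tool's z in degrees. A call has exactly 10 rows; each row shifts and turns the commanded pose from where the row before left it, along the tool's axes as they then stand; what a row does not reach is not made up. A row lasts 1/12 s, in which the tool goes at most 41.7 mm and 7.16 degrees, less where a joint would pass 70% of its speed; a pose out of reach is approached as far as the arm can. A call is refused whole if a number of a shift passes 0.0417 or a number of a turn 7.16, either way. A call with a gripper value outside its range is refused whole. The fingers move at their own pace and stop on an object; "force" is the grip in N (left out, the last holds). Time passes only in rows, so rows that do not move let the fingers close, or fill a call up. It gives the time, the measured TCP pose, the force and the opening at its end, in the units of the state.
- ctrl.sense(): the state, without advancing time (a new reading comes with each control period).
- vision.read_camera(name): name is "side" or "top" or "wrist"; returns the picture (480x640x3 uint8, blue, green, red); there is no depth.
- vision.camera_params(name): a dict with "vfov" (degrees; the focal length in pixels is half the picture's height over the tangent of half this angle, whatever the lens; pixels are square), "cx", "cy" (the principal point, pixels), "R" (3x3) and "t" (3): a world point X has camera coordinates R X + t. Camera axes: x right, y down, z forward; pixel columns grow to the right and rows downward; lengths in mm; the calibration is good to about 2 mm. A picture is of the moment at which its call begins: read the wrist's pose just before it. camera_params takes no time and is no camera call; for the wrist camera it gives the pose at the moment of the call.
- ctrl.job_done(): hands the job in, once; it reports no verdict.
Trained networks look in the newest picture that a camera, given by its name, has taken for a name from the list of things; names that differ only in an ending like _2 or _b are one class to them, and where a whole thing is asked for, a point or a joint stands for the part that bears it (a point fixed in the world has none). Each returns a list of dicts, best first, with "score" (0 to 1); they miss things now and then, are a little off and sometimes report something else, mostly with a low value. They report only what shows in the picture. A call takes as long as a camera call.
- models.look_for(target, camera): "rect" ([left, top, right, bottom] as shares, 0 to 1, of the picture: columns of its width, rows of its height, round what is visible of it).
- models.tip_of(target, camera): "centre" ([column, row] as shares, 0 to 1, of the picture: columns of its width, rows of its height: a listed point, or the origin of a listed thing).
The state is a dict: "time_s": time; "joints": joint angles; "qvel": joint speeds; "tau": joint torques, N m; "position": TCP position; "ee_rot": TCP orientation; "contact_force": force on the tool from outside, world axes, zero at the start; "wrist_torque": the same for the moment, N m; "grip_width": opening from 0.0 (shut) to 1.0 (fully open).
Only numpy, scipy, OpenCV 4.12 (cv2) and the standard library are available. Lean on these libraries where they do the work, as an engineer would, in place of code of your own. Each camera call takes 0.05 s, during which the arm holds its last target. There are 200 camera calls.

## Working session

There is one attempt and no reset: what is moved stays moved. The work goes in short steps, Python scripts to look and compute and a tool call to move; the robot and the scene stay as the last step left them, time stands still between calls to the robot, and variables do not carry over. Pictures are saved under pics/ and viewed, about 8 in all and at most 12, crops included, and the job is handed in when it is done.

Besides the shell and the picture viewer there is one more tool, called after "Emit:" as a command line: name --argument value ..., lists and objects as JSON in quotes. step_arm: Moves the arm, as the interface text tells. Its arguments: {"type":"object","properties":{"deltas":{"type":"array"},"force":{"type":"number"}},"required":["deltas"]}

```bash
mkdir -p pics
cat > h.py <<'E'
import numpy as np, cv2
from workcell import ctrl, vision, models
def px2ray(c,u,v):
    p=vision.camera_params(c); f=240/np.tan(np.radians(p["vfov"])/2)
    R=np.array(p["R"]);t=np.array(p["t"])
    d=R.T@np.array([(u-p["cx"])/f,(v-p["cy"])/f,1]); return -R.T@t,d/np.linalg.norm(d)
def tri(rays):
    A=sum(np.eye(3)-np.outer(d,d) for o,d in rays); b=sum((np.eye(3)-np.outer(d,d))@o for o,d in rays)
    X=np.linalg.solve(A,b); return X,[np.linalg.norm((np.eye(3)-np.outer(d,d))@(X-o)) for o,d in rays]
def proj(c,X):
    p=vision.camera_params(c); f=240/np.tan(np.radians(p["vfov"])/2)
    q=np.array(p["R"])@np.array(X,float)+np.array(p["t"]); return f*q[0]/q[2]+p["cx"],f*q[1]/q[2]+p["cy"]
E
python3 - <<'E'
from h import *
s=ctrl.sense();print(s["time_s"],s["position"],s["ee_rot"],s["grip_width"],ctrl.nose_length)
ims=[]
for c in("side","top","wrist"):
    im=vision.read_camera(c);cv2.imwrite(f"pics/{c}0.png",im)
    p=vision.camera_params(c);print(c,p["vfov"],np.round(p["R"],2).tolist(),np.round(p["t"]))
    for n in("blue_rim","white_rim","blue_stand"):
        print(c,n,[(np.round(np.array(d["centre"])*[640,480],1).tolist(),round(d["score"],2)) for d in models.tip_of(n,c)[:3]])
E
```

```text
0.0 [ 180.87571072 -597.93735314  255.72307801] [-3.14048004e+00  1.00605444e-04  2.93803245e-01] 0.9998944289712706 25.0
side 43.388892199489355 [[0.99, -0.12, 0.02], [-0.04, -0.54, -0.84], [0.11, 0.84, -0.54]] [-500.  125.  978.]
side blue_rim [([344.1, 166.4], 0.83)]
side white_rim [([276.9, 254.4], 0.67)]
side blue_stand [([339.3, 259.7], 0.75)]
top 53.11874028171253 [[-0.03, -1.0, -0.02], [-1.0, 0.03, -0.04], [0.04, 0.02, -1.0]] [-27. 495. 960.]
top blue_rim [([231.8, 198.5], 0.59)]
top white_rim [([391.0, 272.4], 0.55)]
top blue_stand [([253.0, 212.8], 0.86)]
wrist 71.78749022943077 [[0.29, -0.96, -0.0], [-0.91, -0.28, 0.3], [-0.29, -0.09, -0.95]] [-624.  -40.  379.]
wrist blue_rim []
wrist white_rim []
wrist blue_stand []
```

View pics/side0.png

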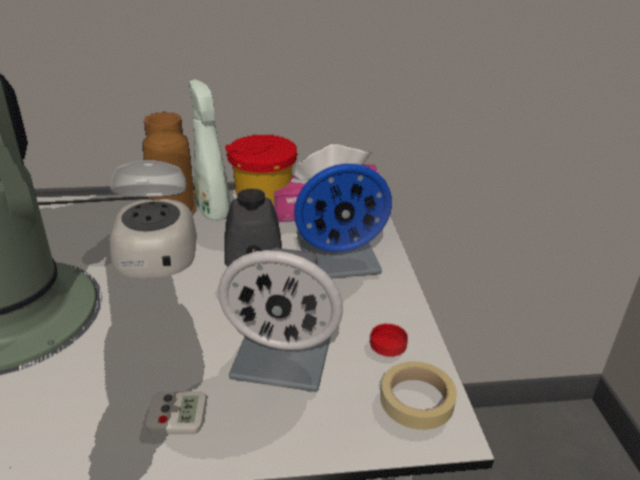

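View pics/top0.png

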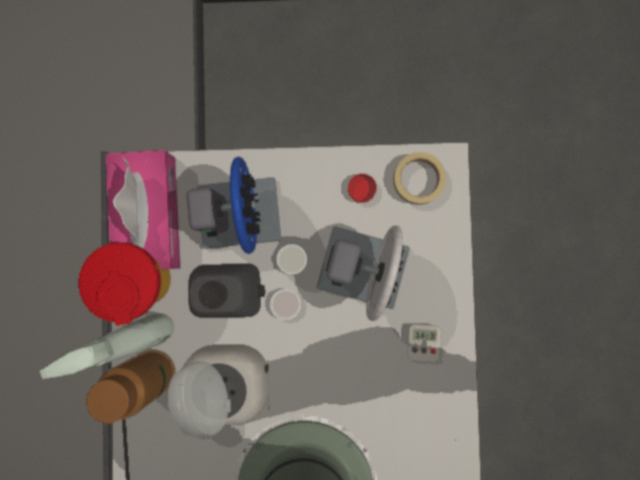

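The side view shows the blue wheel at about (343,208) with the white one in front at (280,300). In the top view the blue wheel is at (243,205) with its housing on the left at (203,208), and the dark bottle is nearby at (225,290).

Run:
```python
from h import *
for n,a,b in(("blue_rim",(344.1,166.4),(231.8,198.5)),("white_rim",(276.9,254.4),(391,272.4)),("blue_stand",(339.3,259.7),(253,212.8))):
    X,e=tri([px2ray("side",*a),px2ray("top",*b)]);print(n,X.round(1),np.round(e,1))
def onz(c,u,v,z):
    o,d=px2ray(c,u,v);return (o+d*(z-o[2])/d[2]).round(1)
print("hous",[onz("top",*p,143)[:2] for p in((203,208),(192,190),(212,190),(190,232),(213,228))])
print("base",[onz("top",*p,15)[:2] for p in((276,179),(280,241),(203,247))])
print("bottle",[onz("top",*p,150)[:2] for p in((190,265),(258,265),(213,293))], tri([px2ray("side",251,196),px2ray("top",213,293)]))
# blue mask in top: hsv, ellipse
im=cv2.imread("pics/top0.png");h=cv2.cvtColor(im,cv2.COLOR_BGR2HSV);m=cv2.inRange(h,(105,150,50),(130,255,255))
ys,xs=np.nonzero(m);print(xs.min(),xs.max(),ys.min(),ys.max())
cv2.imwrite("pics/crop.png",np.hstack([cv2.resize(im[130:330,90:310],None,fx=2.0,fy=2.0,interpolation=2)]))
im=cv2.imread("pics/side0.png");h=cv2.cvtColor(im,cv2.COLOR_BGR2HSV);m=cv2.inRange(h,(105,150,50),(130,255,255))
ys,xs=np.nonzero(m);print(xs.min(),xs.max(),ys.min(),ys.max())
```

```text
blue_rim [559.9  99.2 192.1] [0.8 0.8]
white_rim [ 431.3 -158.2  195.5] [1.6 1.6]
blue_stand [556.8  94.2   3.3] [1.7 1.7]
hous [array([551.9, 160. ]), array([584.1, 178.9]), array([583.1, 143.6]), array([510.4, 183.5]), array([516.3, 143. ])]
base [array([621.1,  44.6]), array([495.7,  39.3]), array([487.6, 194.9])]
bottle [array([452.8, 182.3]), array([449.8,  64.3]), array([403.5, 143.1])] (array([401.16093217, 152.34451817, 112.34219768]), [np.float64(0.07548573313038942), np.float64(0.07548573313046136)])
231 255 159 251
295 390 164 251
```

Emit:
step_arm --deltas '[{"gripper": 0, "slide": [0, 0, -0.035], "yaw": 0}, {"gripper": 0, "slide": [0, 0, -0.035], "yaw": 0}, {"gripper": 0, "slide": [0.02, -0.02, -0.01], "yaw": 0}, {"gripper": 0, "slide": [0.028, -0.028, 0], "yaw": 0}, {"gripper": 0, "slide": [0.028, -0.028, 0], "yaw": 0}, {"gripper": 0, "slide": [0.028, -0.028, 0], "yaw": 0}, {"gripper": 0, "slide": [0.028, -0.028, 0], "yaw": 0}, {"gripper": 0, "slide": [0.028, -0.028, 0], "yaw": 0}, {"gripper": 0, "slide": [0.028, -0.028, 0], "yaw": 0}, {"gripper": 0, "slide": [0.028, -0.028, 0], "yaw": 0}]'

```text
time_s: 1.43
position: [325.6, -327.2, 336.5]
ee_rot: [3.141, -0.0, 0.294]
contact_force: [1.8, -0.4, 0.4]
grip_width: 1.001
```

Emit:
step_arm --deltas '[{"gripper": 0, "slide": [0.028, -0.028, 0], "yaw": 0}, {"gripper": 0, "slide": [0.028, -0.028, 0], "yaw": 0}, {"gripper": 0, "slide": [0.028, -0.028, 0], "yaw": 0}, {"gripper": 0, "slide": [0.028, -0.028, 0], "yaw": 0}, {"gripper": 0, "slide": [0.028, -0.028, 0], "yaw": 0}, {"gripper": 0, "slide": [0.028, -0.028, 0], "yaw": 0}, {"gripper": 0, "slide": [0.028, -0.028, 0], "yaw": 0}, {"gripper": 0, "slide": [0.028, -0.028, 0], "yaw": 0}, {"gripper": 0, "slide": [0.028, -0.028, 0], "yaw": 0}, {"gripper": 0, "slide": [0.028, -0.028, 0], "yaw": 0}]'

```text
time_s: 2.27
position: [512.7, 22.0, 336.5]
ee_rot: [3.141, -0.0, 0.293]
contact_force: [1.5, -0.9, -0.1]
grip_width: 1.002
```

Emit:
step_arm --deltas '[{"gripper": 0, "slide": [0.025, -0.022, 0], "yaw": 0}, {"gripper": 0, "slide": [0.025, -0.022, 0], "yaw": 0}, {"gripper": 0, "slide": [0.0185, -0.0167, 0], "yaw": 0}, {"gripper": 0, "slide": [0, 0, 0], "yaw": 5}, {"gripper": 0, "slide": [0, 0, 0], "yaw": 5}, {"gripper": 0, "slide": [0, 0, 0.02], "yaw": 5}, {"gripper": 0, "slide": [0, 0, 0.02], "yaw": 0}, {"gripper": 0, "slide": [0, 0, 0], "yaw": 0}, {"gripper": 0, "slide": [0, 0, 0], "yaw": 0}, {"gripper": 0, "slide": [0, 0, 0], "yaw": 0}]'

```text
time_s: 3.1
position: [560.4, 98.2, 297.3]
ee_rot: [-3.141, -0.001, 0.033]
contact_force: [1.5, 0.1, 0.1]
grip_width: 1.001
```

Run:
```python
from h import *
s=ctrl.sense();print(s["time_s"],s["position"],s["ee_rot"],s["joints"])
im=vision.read_camera("wrist")
t=[(np.round(np.array(d["centre"])*[640,480],1).tolist(),round(d["score"],2)) for n in("blue_rim","blue_stand") for d in models.tip_of(n,"wrist")[:2]]
print(t)
def onz(c,u,v,z):
    o,d=px2ray(c,u,v);return (o+d*(z-o[2])/d[2]).round(1)
print("rim@195",onz("wrist",*t[0][0],195), "predicted px", proj("wrist",(559.9,99.2,192)),proj("wrist",(556.8,94.2,3)))
cv2.imwrite("pics/w1.png",im)
```

```text
3.1 [560.44173774  98.21692532 297.34309356] [-3.14129612e+00 -8.84070134e-04  3.26052184e-02] [ 0.02748667  0.4145666  -0.41736906  1.68783606  0.18644097  1.07765297
 -1.98515836]
[([332.8, 251.5], 0.61), ([331.1, 201.3], 0.57)]
rim@195 [560.1  92.7 195. ] predicted px (np.float64(323.5583015829447), np.float64(250.09333429421406)) (np.float64(327.517309298632), np.float64(203.11723980208538))
```

View pics/w1.png

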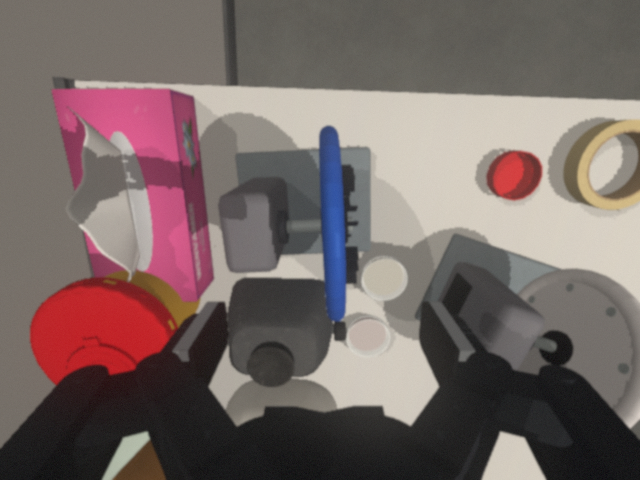

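The wrist view shows the blue rim edge-on, running from (330,128) to (338,320). The housing is on its left at (253,225) and nothing is in the fingers' way. Next I fit the stand pose and lean to the three silhouettes.

```bash
cat > fit.py <<'E'
from h import *
from scipy.optimize import minimize
a,b=np.meshgrid(np.linspace(0,2*np.pi,72),np.linspace(0,2*np.pi,16))
T=np.stack([(80+8*np.cos(b))*np.cos(a),8*np.sin(b),(80+8*np.cos(b))*np.sin(a)],-1).reshape(-1,3)
def fit(views,x0,free):
    M=[]
    for im,p in views:
        m=cv2.inRange(cv2.cvtColor(im,cv2.COLOR_BGR2HSV),(105,140,40),(130,255,255))
        n,l,st,_=cv2.connectedComponentsWithStats(m); k=1+np.argmax(st[1:,4]); pts=np.argwhere(l==k)[:,::-1].astype(np.int32)
        h=cv2.convexHull(pts); M.append((p,cv2.fillConvexPoly(np.zeros((480,640),np.uint8),h*1,255)))
    def cost(v,each=False):
        q=np.array(x0,float); q[free]=v; x,y,w,l=q
        c,s=np.cos(l),np.sin(l)
        P=np.stack([T[:,0],T[:,1]*c+T[:,2]*s,115-T[:,1]*s+T[:,2]*c],-1)
        c,s=np.cos(w),np.sin(w); P=np.stack([x+c*P[:,0]-s*P[:,1],y+s*P[:,0]+c*P[:,1],P[:,2]],-1)
        out=[]
        for p,m in M:
            f=240/np.tan(np.radians(p["vfov"])/2); Q=P@np.array(p["R"]).T+p["t"]
            uv=Q[:,:2]/Q[:,2:]*f+[p["cx"],p["cy"]]
            h=cv2.convexHull((uv*16).round().astype(np.int32))
            r=cv2.fillConvexPoly(np.zeros((480,640),np.uint8),h,255,cv2.LINE_AA,4)
            out.append(cv2.absdiff(r,m).sum()/m.sum())
        return out if each else sum(out)
    v=np.array(x0,float)[free]; st=np.array([6,6,.08,.1])[free]
    for _ in range(2): v=minimize(cost,v,method="Nelder-Mead",options=dict(initial_simplex=np.vstack([v]+[v+e for e in np.diag(st)]),xatol=1e-3,fatol=1e-5)).x
    return v.round(3),np.round(cost(v,True),3)
E
python3 - <<'E'
from fit import *
V=[(cv2.imread(f"pics/{f}.png"),vision.camera_params(c)) for f,c in(("side0","side"),("top0","top"),("w1","wrist"))]
F=[0,1,2,3];x0=[560,96,.03,0]
for S in([0,1,2],[0,2],[1,2],[2]): print(S,*fit([V[i] for i in S],x0,F))
def onz(c,u,v,z):
    o,d=px2ray(c,u,v);return (o+d*(z-o[2])/d[2]).round(1)
print([onz("wrist",*p,15)[:2] for p in((237,154),(370,148),(370,255))])
E
```

```text
[0, 1, 2] [ 5.58252e+02  9.30170e+01  8.80000e-02 -2.10000e-02] [0.058 0.181 0.206]
[0, 2] [ 5.57983e+02  9.17280e+01  8.70000e-02 -6.00000e-03] [0.055 0.199]
[1, 2] [ 5.54716e+02  9.25960e+01  8.70000e-02 -2.00000e-02] [0.182 0.198]
[2] [5.51137e+02 8.84300e+01 8.40000e-02 3.30000e-02] [0.178]
[array([613.6, 202.2]), array([625.5,  47.5]), array([493.7,  37.5])]
```

Emit:
step_arm --deltas '[{"gripper": 0, "slide": [-0.002, 0.005, 0.01], "yaw": -2.8}, {"gripper": 0, "slide": [0, 0, 0.03], "yaw": 0}, {"gripper": 0, "slide": [0, 0, 0.03], "yaw": 0}, {"gripper": 0, "slide": [0, 0, 0.02], "yaw": 0}, {"gripper": 0, "slide": [0, 0, 0], "yaw": 0}, {"gripper": 0.3, "slide": [0, 0, 0], "yaw": 0}, {"gripper": 0.5, "slide": [0, 0, 0], "yaw": 0}, {"gripper": 0.5, "slide": [0, 0, 0], "yaw": 0}, {"gripper": 0.5, "slide": [0, 0, 0], "yaw": 0}, {"gripper": 0.5, "slide": [0, 0, 0], "yaw": 0}]' --force 30

```text
time_s: 4.08
position: [558.6, 93.1, 207.3]
ee_rot: [-3.142, -0.001, 0.081]
contact_force: [0.8, -0.3, 0.7]
grip_width: 0.5
```

Run:
```python
from h import *
s=ctrl.sense();print(s["position"],s["ee_rot"],s["grip_width"],s["contact_force"])
im=vision.read_camera("wrist")
print([(np.round(np.array(d["centre"])*[640,480],1).tolist(),round(d["score"],2)) for d in models.tip_of("blue_rim","wrist")[:2]])
print("tool-centre px at bar",proj("wrist",np.array(s["position"])*[1,1,0]+[0,0,195]))
cv2.imwrite("pics/w2.png",im)
```

```text
[558.63910221  93.06419737 207.28238397] [-3.14153233e+00 -1.44664977e-03  8.06541780e-02] 0.49950642487569386 [ 0.78468505 -0.29281753  0.68670562]
[([325.3, 318.1], 0.82)]
tool-centre px at bar (np.float64(325.98970353627755), np.float64(318.3448475938722))
```

View pics/w2.png

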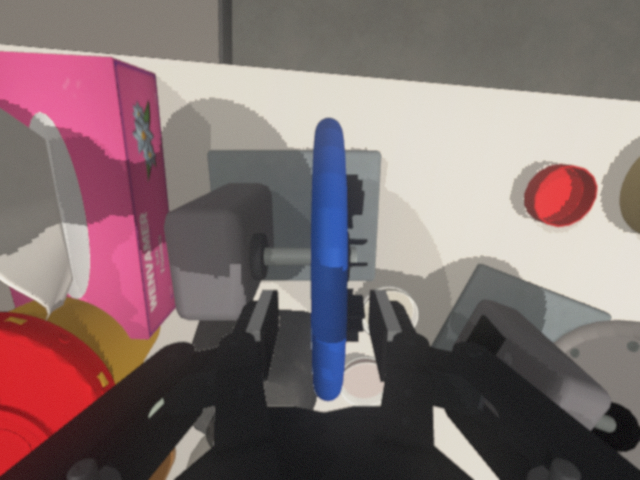

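The rim is centred between the pads at (325,318), and the measured and expected points agree. I'm closing now.

Emit:
step_arm --deltas '[{"gripper": 0.7, "slide": [0, 0, 0], "yaw": 0}, {"gripper": 0.75, "slide": [0, 0, 0], "yaw": 0}, {"gripper": 0.8, "slide": [0, 0, 0], "yaw": 0}, {"gripper": 1, "slide": [0, 0, 0], "yaw": 0}, {"gripper": 1, "slide": [0, 0, 0], "yaw": 0}, {"gripper": 1, "slide": [0, 0, 0], "yaw": 0}, {"gripper": 1, "slide": [0, 0, 0], "yaw": 0}, {"gripper": 1, "slide": [0, 0, 0], "yaw": 0}, {"gripper": 1, "slide": [0, 0, 0], "yaw": 0}, {"gripper": 1, "slide": [0, 0, 0], "yaw": 0}]' --force 30

```text
time_s: 5.02
position: [558.3, 93.0, 206.4]
ee_rot: [3.141, -0.0, 0.081]
contact_force: [-1.3, -1.7, 5.3]
grip_width: 0.172
```

Emit:
step_arm --deltas '[{"gripper": 1, "slide": [0, -0.002, 0], "yaw": 0}, {"gripper": 1, "slide": [0, -0.002, 0], "yaw": 0}, {"gripper": 1, "slide": [0, -0.002, 0], "yaw": 0}, {"gripper": 1, "slide": [0, -0.002, 0.0003], "yaw": 0}, {"gripper": 1, "slide": [0, -0.002, 0.0003], "yaw": 0}, {"gripper": 1, "slide": [0, -0.002, 0.0003], "yaw": 0}, {"gripper": 1, "slide": [0, -0.002, 0.0003], "yaw": 0}, {"gripper": 1, "slide": [0, -0.002, 0.0003], "yaw": 0}, {"gripper": 1, "slide": [0, 0, 0], "yaw": 0}, {"gripper": 1, "slide": [0, 0, 0], "yaw": 0}]'

```text
time_s: 5.85
position: [557.0, 109.4, 204.7]
ee_rot: [-3.141, -0.0, 0.081]
contact_force: [1.7, -1.8, 0.6]
grip_width: 0.172
```

Emit:
step_arm --deltas '[{"gripper": 1, "slide": [0, -0.001, 0.0002], "yaw": 0}, {"gripper": 1, "slide": [0, 0, 0], "yaw": 0}, {"gripper": 1, "slide": [0, -0.001, 0.0002], "yaw": 0}, {"gripper": 1, "slide": [0, 0, 0], "yaw": 0}, {"gripper": 1, "slide": [0, -0.001, 0.0002], "yaw": 0}, {"gripper": 1, "slide": [0, 0, 0], "yaw": 0}, {"gripper": 1, "slide": [0, 0, 0], "yaw": 0}, {"gripper": 1, "slide": [0, 0, 0], "yaw": 0}, {"gripper": 1, "slide": [0, 0, 0], "yaw": 0}, {"gripper": 1, "slide": [0, 0, 0], "yaw": 0}]'

```text
time_s: 6.68
position: [556.9, 110.3, 204.5]
ee_rot: [3.139, 0.0, 0.079]
contact_force: [0.1, -13.1, 8.5]
grip_width: 0.176
```

Emit:
step_arm --deltas '[{"gripper": 1, "slide": [0, -0.001, 0], "yaw": 0}, {"gripper": 1, "slide": [0, 0, 0], "yaw": 0}, {"gripper": 1, "slide": [0, 0, 0], "yaw": 0}, {"gripper": 1, "slide": [0, 0, 0], "yaw": 0}, {"gripper": 1, "slide": [0, 0, 0], "yaw": 0}, {"gripper": 1, "slide": [0, 0, 0], "yaw": 0}, {"gripper": 1, "slide": [0, 0, 0], "yaw": 0}, {"gripper": 1, "slide": [0, 0, 0], "yaw": 0}, {"gripper": 1, "slide": [0, 0, 0], "yaw": 0}, {"gripper": 1, "slide": [0, 0, 0], "yaw": 0}]'

```text
time_s: 7.52
position: [556.9, 110.4, 204.4]
ee_rot: [3.138, 0.0, 0.079]
contact_force: [-1.1, -18.2, 10.4]
grip_width: 0.173
```

Run:
```python
from fit import *
s=ctrl.sense();print(s["time_s"],s["position"],s["contact_force"])
a=vision.read_camera("side");b=vision.read_camera("top");w=vision.read_camera("wrist")
for n,i in(("s3",a),("t3",b),("w3",w)):cv2.imwrite(f"pics/{n}.png",i)
print([(np.round(np.array(d["centre"])*[640,480],1).tolist(),round(d["score"],2)) for d in models.tip_of("blue_rim","wrist")[:2]])
cv2.imwrite("pics/c3.png",np.hstack([cv2.resize(a[110:310,220:420],(400,400)),cv2.resize(b[120:320,140:340],(400,400))]))
```

```text
7.5167 [556.92820507 110.35269051 204.44072676] [ -1.06650041 -18.18125343  10.44286391]
[([322.5, 317.7], 0.62)]
```

View pics/c3.png

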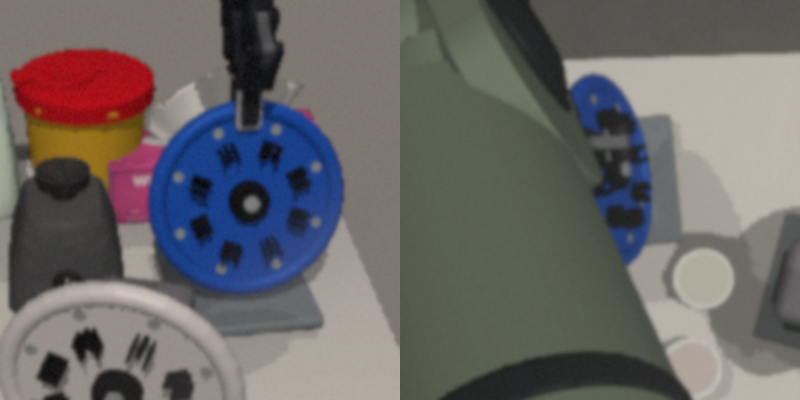

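View pics/w3.png

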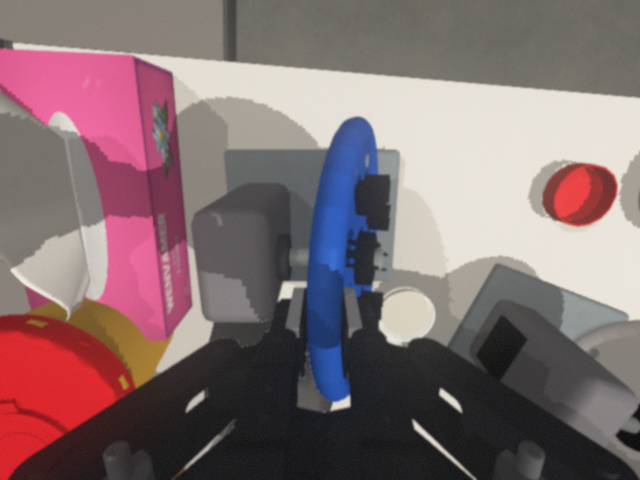

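The rim leans towards the housing and is still held at (322,318). The position stopped at y=110.4 while the force rose from 13 to 18 N, so this is the stop. Now the other way.

Emit:
step_arm --deltas '[{"gripper": 1, "slide": [0, 0.002, -0.0002], "yaw": 0}, {"gripper": 1, "slide": [0, 0.002, -0.0004], "yaw": 0}, {"gripper": 1, "slide": [0, 0.002, -0.0004], "yaw": 0}, {"gripper": 1, "slide": [0, 0.0022, -0.0004], "yaw": 0}, {"gripper": 1, "slide": [0, 0.0022, -0.0003], "yaw": 0}, {"gripper": 1, "slide": [0, 0.0022, -0.0002], "yaw": 0}, {"gripper": 1, "slide": [0, 0.0022, -0.0001], "yaw": 0}, {"gripper": 1, "slide": [0, 0.0022, 0], "yaw": 0}, {"gripper": 1, "slide": [0, 0.0022, 0], "yaw": 0}, {"gripper": 1, "slide": [0, 0.0022, 0], "yaw": 0}]'

```text
time_s: 8.55
position: [558.3, 92.7, 206.4]
ee_rot: [-3.14, -0.0, 0.082]
contact_force: [0.2, 5.5, 2.3]
grip_width: 0.175
```

Emit:
step_arm --deltas '[{"gripper": 1, "slide": [0, 0.002, 0], "yaw": 0}, {"gripper": 1, "slide": [0, 0.002, 0], "yaw": 0}, {"gripper": 1, "slide": [0, 0.002, 0.0001], "yaw": 0}, {"gripper": 1, "slide": [0, 0.002, 0.0002], "yaw": 0}, {"gripper": 1, "slide": [0, 0.002, 0.0003], "yaw": 0}, {"gripper": 1, "slide": [0, 0.002, 0.0004], "yaw": 0}, {"gripper": 1, "slide": [0, 0.002, 0.0004], "yaw": 0}, {"gripper": 1, "slide": [0, 0.002, 0.0004], "yaw": 0}, {"gripper": 1, "slide": [0, 0.001, 0.0002], "yaw": 0}, {"gripper": 1, "slide": [0, 0, 0], "yaw": 0}]'

```text
time_s: 9.38
position: [559.7, 75.5, 204.2]
ee_rot: [-3.14, -0.0, 0.081]
contact_force: [0.6, 4.3, -0.8]
grip_width: 0.176
```

Emit:
step_arm --deltas '[{"gripper": 1, "slide": [0, 0.001, 0.0002], "yaw": 0}, {"gripper": 1, "slide": [0, 0.001, 0.0002], "yaw": 0}, {"gripper": 1, "slide": [0, 0.001, 0.0002], "yaw": 0}, {"gripper": 1, "slide": [0, 0.001, 0.0002], "yaw": 0}, {"gripper": 1, "slide": [0, 0.001, 0.0002], "yaw": 0}, {"gripper": 1, "slide": [0, 0.001, 0], "yaw": 0}, {"gripper": 1, "slide": [0, 0.001, 0], "yaw": 0}, {"gripper": 1, "slide": [0, 0, 0], "yaw": 0}, {"gripper": 1, "slide": [0, 0, 0], "yaw": 0}, {"gripper": 1, "slide": [0, 0, 0], "yaw": 0}]'

```text
time_s: 10.22
position: [560.1, 70.6, 203.5]
ee_rot: [-3.138, -0.001, 0.083]
contact_force: [-2.1, 16.3, 2.6]
grip_width: 0.173
```

Emit:
step_arm --deltas '[{"gripper": 1, "slide": [0, 0.001, 0], "yaw": 0}, {"gripper": 1, "slide": [0, 0, 0], "yaw": 0}, {"gripper": 1, "slide": [0, 0, 0], "yaw": 0}, {"gripper": 1, "slide": [0, 0, 0], "yaw": 0}, {"gripper": 1, "slide": [0, 0, 0], "yaw": 0}, {"gripper": 1, "slide": [0, 0, 0], "yaw": 0}, {"gripper": 1, "slide": [0, 0, 0], "yaw": 0}, {"gripper": 1, "slide": [0, 0, 0], "yaw": 0}, {"gripper": 1, "slide": [0, 0, 0], "yaw": 0}, {"gripper": 1, "slide": [0, 0, 0], "yaw": 0}]'

```text
time_s: 11.05
position: [560.1, 70.4, 203.5]
ee_rot: [-3.137, -0.001, 0.084]
contact_force: [-2.8, 21.2, 2.5]
grip_width: 0.177
```

Run:
```python
from fit import *
s=ctrl.sense();print(s["time_s"],s["position"],s["contact_force"])
a=vision.read_camera("side");w=vision.read_camera("wrist")
for n,i in(("s4",a),("w4",w)):cv2.imwrite(f"pics/{n}.png",i)
print([(np.round(np.array(d["centre"])*[640,480],1).tolist(),round(d["score"],2)) for d in models.tip_of("blue_rim","wrist")[:2]])
# side-camera lean at each end (same stand pose)
pc=vision.camera_params("side")
for n in("side0","s3","s4"): print(n,*fit([(cv2.imread(f"pics/{n}.png"),pc)],[558,91.5,.08,0],[1,3]),*fit([(cv2.imread(f"pics/{n}.png"),pc)],[558,91.5,.08,0],[3]))
```

```text
11.05 [560.11298656  70.42565146 203.475176  ] [-2.77443127 21.19781371  2.51861613]
[]
side0 [ 8.8157e+01 -6.6000e-02] [0.035] [-0.068] [0.048]
s3 [87.866  0.139] [0.033] [0.178] [0.046]
s4 [88.492 -0.3  ] [0.039] [-0.314] [0.051]
```

View pics/w4.png

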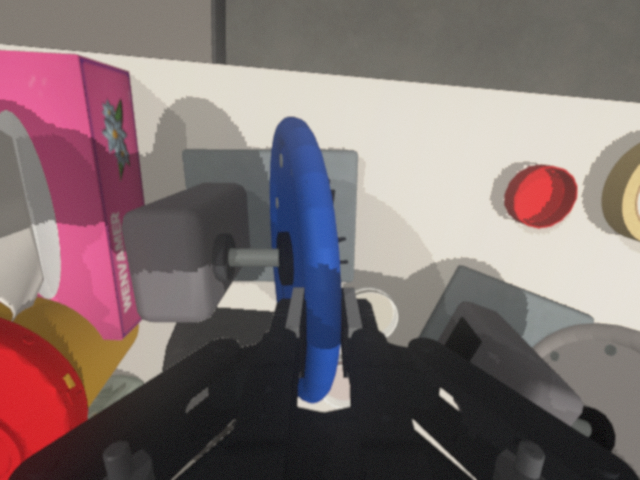

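The wheel leans away from the housing and is still held. The travel between the two stops came to 40 mm, as expected, and the force again rose with no motion. The midpoint is y≈90.4, so I'm going there.

Emit:
step_arm --deltas '[{"gripper": 1, "slide": [0, -0.003, -0.0002], "yaw": 0}, {"gripper": 1, "slide": [0, -0.003, -0.0004], "yaw": 0}, {"gripper": 1, "slide": [0, -0.003, -0.0005], "yaw": 0}, {"gripper": 1, "slide": [0, -0.003, -0.0005], "yaw": 0}, {"gripper": 1, "slide": [0, -0.003, -0.0004], "yaw": 0}, {"gripper": 1, "slide": [0, -0.003, -0.0003], "yaw": 0}, {"gripper": 1, "slide": [0, -0.003, -0.0002], "yaw": 0}, {"gripper": 1, "slide": [0, -0.0025, 0], "yaw": 0}, {"gripper": 1, "slide": [0, 0, 0], "yaw": 0}, {"gripper": 1, "slide": [0, 0, 0], "yaw": 0}]'

```text
time_s: 12.03
position: [558.6, 89.5, 205.8]
ee_rot: [3.141, 0.0, 0.08]
contact_force: [0.7, -3.8, 5.2]
grip_width: 0.17
```

Run:
```python
from fit import *
s=ctrl.sense();print(s["time_s"],s["position"],s["contact_force"])
a=vision.read_camera("side");cv2.imwrite("pics/s5.png",a)
cv2.imwrite("pics/w5.png",vision.read_camera("wrist"))
pc=vision.camera_params("side")
for y in(88.2,91.5):print([fit([(cv2.imread(f"pics/{n}.png"),pc)],[558,y,.08,0],[3])[0] for n in("side0","s3","s4","s5")])
```

```text
12.0333 [558.56255348  89.54079539 205.79605206] [ 0.73479573 -3.847158    5.19786984]
[array([-0.062]), array([0.136]), array([-0.3]), array([-0.078])]
[array([-0.068]), array([0.178]), array([-0.314]), array([-0.068])]
```

Emit:
step_arm --deltas '[{"gripper": 1, "slide": [0, -0.0012, 0], "yaw": 0}, {"gripper": 1, "slide": [0, 0, 0], "yaw": 0}, {"gripper": 1, "slide": [0, 0.0005, 0], "yaw": 0}, {"gripper": 1, "slide": [0, 0, 0], "yaw": 0}, {"gripper": 1, "slide": [0, 0, 0], "yaw": 0}, {"gripper": 1, "slide": [0, 0, 0], "yaw": 0}, {"gripper": 1, "slide": [0, 0, 0], "yaw": 0}, {"gripper": 1, "slide": [0, 0, 0], "yaw": 0}, {"gripper": 1, "slide": [0, 0, 0], "yaw": 0}, {"gripper": 1, "slide": [0, 0, 0], "yaw": 0}]'

```text
time_s: 12.97
position: [558.4, 90.7, 205.7]
ee_rot: [3.141, 0.0, 0.081]
contact_force: [0.7, -5.5, 4.8]
grip_width: 0.177
```

Emit:
step_arm --deltas '[{"gripper": 0.75, "slide": [0, 0, 0], "yaw": 0}, {"gripper": 0.7, "slide": [0, 0, 0], "yaw": 0}, {"gripper": 0.6, "slide": [0, 0, 0], "yaw": 0}, {"gripper": 0.5, "slide": [0, 0, 0], "yaw": 0}, {"gripper": 0.4, "slide": [0, 0, 0], "yaw": 0}, {"gripper": 0.4, "slide": [0, 0, -0.015], "yaw": 0}, {"gripper": 0.4, "slide": [0, 0, -0.025], "yaw": 0}, {"gripper": 0.4, "slide": [0, 0, -0.025], "yaw": 0}, {"gripper": 0.2, "slide": [0, 0, -0.025], "yaw": 0}, {"gripper": 0, "slide": [0, 0, 0], "yaw": 0}]'

```text
time_s: 13.8
position: [559.8, 91.5, 300.1]
ee_rot: [-3.141, -0.006, 0.081]
contact_force: [0.7, 0.5, -0.2]
grip_width: 0.863
```

Run:
```python
from fit import *
s=ctrl.sense();print(s["time_s"],s["position"],s["ee_rot"],s["contact_force"])
a=vision.read_camera("side");w=vision.read_camera("wrist");pw=vision.camera_params("wrist")
cv2.imwrite("pics/s6.png",a);cv2.imwrite("pics/w6.png",w)
pc=vision.camera_params("side")
for y in(88.2,91.5):print([fit([(cv2.imread(f"pics/{n}.png"),pc)],[558,y,.08,0],[3])[0] for n in("side0","s3","s4","s6")])
t=models.tip_of("blue_rim","wrist");print(t)
u=np.array(t[0]["centre"])*[640,480];o,d=px2ray("wrist",*u);print(o+d*(195-o[2])/d[2])
```

```text
13.8 [559.83857657  91.45969013 300.11571673] [-3.14079615 -0.00578614  0.08079953] [ 0.6704345   0.51077366 -0.2415903 ]
[array([-0.062]), array([0.136]), array([-0.3]), array([-0.062])]
[array([-0.068]), array([0.178]), array([-0.314]), array([-0.068])]
[{'centre': [0.5058, 0.5242], 'score': 0.96}]
[558.15871944  91.76500054 195.        ]
```

View pics/w6.png

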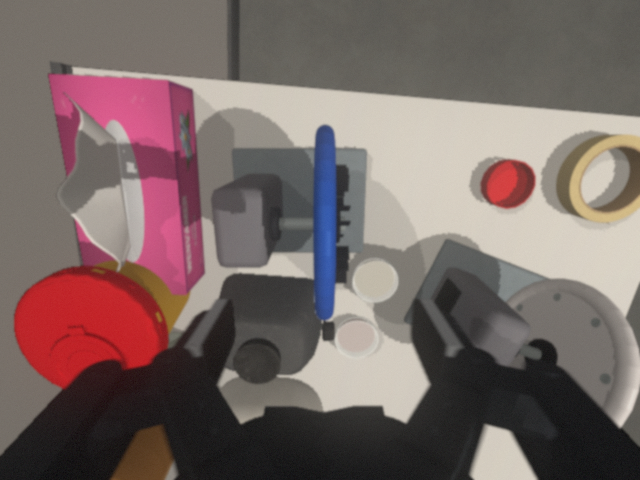

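The wheel stands straight at (324,222), free of the fingers, and its side silhouette matches the one from before the work. I'm handing in.

```bash
python3 -c "
from h import *
print(ctrl.job_done())"
```

```text
the job is handed in; nothing more can be done
None
```

I rocked the blue wheel by the top of its rim to both ends of its play, towards its motor housing first and then away. I then stood it upright, let go and handed the job in, with about 14 of the 38 s used.

- **Stops:** Towards the housing, the gripper stopped at y = 110.4 mm while the force rose from 13 to 18 N. The other way, it stopped at y = 70.4 mm while the force rose from 16 to 21 N. The 40 mm between them matches the play given.
- **Upright:** I released the rim at y = 90.7 mm; the midpoint between the stops is 90.4 mm. Afterwards the wheel's outline in the side camera gave the same lean as before the work. It was also within about 0.02 rad of midway between the two ends.
- **Clear at the end:** The gripper stood about 100 mm above the rim with no contact force. I moved over the white wheel only at height and never touched it.

**Checks that disagreed:**
- My fit of the side camera's outline is biased: it read about -0.07 rad for an upright wheel, so I only compared its readings with each other.
- The last wrist-camera estimate put the rim at y = 91.8 mm, about 1 mm (roughly 0.015 rad) towards the housing from the midpoint.

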